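# Sort a stripped aquarium pump for cleaning

### The arm

A 6-joint arm with a two-finger parallel gripper is mounted at the origin on the work surface. World frame = base frame: x ahead of the robot, y to its left, z up, the work surface at z = 0. Lengths are in m, angles in degrees, forces in N, time in s.
With the tool pointing down it reaches from about 0.325 to 0.775 m from the base axis. Payload 5.5 kg.
Tool frame: the origin (TCP) lies at the centre of the arm's flange, where the gripper is bolted on; the fingertips stand 182 mm ahead of it and the grasp point (between the pads) lies 163 mm ahead of it; z points along the fingers, y is the direction in which the jaws open and shut (so a half turn about z gives the same grasp; the last joint's range is limited). The gripper opens to 88 mm and grips with 3 to 60 N. Pads are 20 mm wide; open, the fingers measure 115 mm over their backs; the gripper's body (75 mm by 178 mm) begins 61 mm behind the grasp point.
Start: joints at [66.308, 5.22, 70.514, -0, 104.267, -3.249], TCP at [0.21, 0.562, 0.405] pointing down, gripper open.
Joint ranges: [-164.24, 164.24], [-49.07, 125.15], [9.68, 141.18], [-86.29, 266.29], [3.28, 154.24], [-151.56, 151.56]. Speed limits (degrees/s): [147.25, 147.25, 172.46, 180, 180, 180].

### API

Orientations are given as [roll, pitch, yaw] about the fixed x, y, z axes, in that order (R = Rz(yaw) Ry(pitch) Rx(roll)).
In Python, from station import r gives the robot as it stands. The module is installed in compiled form; this text tells all that it offers. Calls block until the motion is done:
- r.reach(position, orientation): joint-space move of the TCP to a pose.
- r.servo_line(position, rotation=None, speed=0.15): straight line of the TCP; rotation=None keeps the orientation; speed is the mean speed in m/s.
- r.move_joints(angles): joint-space move.
- r.let_go() and r.grab(squeeze=None): open the fingers fully, or close them until they stop; squeeze is the grip in N (None keeps the last).
- r.wait(seconds).
- r.inverse_kinematics(position, orientation): joint angles nearest the present ones, or None.
- r.sense(): the state.
- r.snapshot(name): name is "scene" or "top" or "wrist"; returns a dict with "frame" (480x640x3 uint8, red, green, blue), "fx", "fy", "cx", "cy" (pixels), "dist_coeffs" ([k1, k2, p1, p2, k3] as OpenCV has them; the pictures are not rectified), "R" (3x3) and "t" (3): a world point X has camera coordinates R X + t. Camera axes: x right, y down, z forward; pixel columns grow to the right and rows downward; lengths in m; the calibration is good to about 2 mm. A picture is of the moment at which its call begins. There is no depth.
A pose or a line that the arm cannot do raises r.IKError and nothing moves.
- r.hand_in(): hands the job in, once; it reports no verdict.
The state is a dict: "clock": time; "joints": joint angles; "joint_vel": joint speeds; "joint_torque": joint torques, N m; "tcp_pos": TCP position; "orientation": TCP orientation; "contact_force": force on the tool from outside, world axes, zero at the start; "torque": the same for the moment, N m; "opening": finger opening in m.
Only numpy, scipy, OpenCV 4.12 (cv2) and the standard library are available. Lean on these libraries where they do the work, as an engineer would, in place of code of your own. Each camera call takes 0.05 s, during which the arm holds its last target.

### The job

Sort the stripped pump parts for cleaning: lift the volute cover off the motor cradle it is lying on without dragging the cradle along, then lay cover and cradle flat, side by side, in the rectangular rinse tray. Stand both rotors, wheel down, in the round descaling tub, set down and not dropped because their ceramic shafts chip, and lay the union nut flat in the small-parts dish. Leave the motor block and the screwdriver where they lie.

Things in the scene. Friction and masses are not known exactly. Their poses are not given: they have to be found in the camera images.
- cover: loose volute cover of the pump, pale grey plastic, 120 g: a round flange 72 mm in diameter and 6 mm thick, a low dome to 14 mm, and on its centre an upright intake stub 28 mm in diameter (29.4 mm over its thread ridges) that ends 44 mm above the underside. At the start it lies flat, stub up, on the tops of the cradle's rails (24 mm above the bench) and hangs over one end of the cradle. Origin: centre of its underside; z up along the stub.
- cradle: loose motor cradle, black plastic, 180 g: a base 100 mm long (its x) and 54 mm wide (its y) on four 4 mm rubber feet, with a straight rail 9 mm thick along each long side, whose tops are 24 mm above the feet. The outer faces of the rails are upright, 54 mm apart, from 4 to 24 mm height. At the start it stands on the bench with the cover lying on it. Origin: centre of its underside, at the feet; z up.
- rotor_large: loose larger pump rotor, 160 g, standing on its vaned pale grey wheel (46 mm in diameter, 15 mm high) with its dark magnet above: a smooth cylinder 26 mm in diameter, from 18 to 60 mm height; a white ceramic shaft end 6 mm thick stands on it up to 68 mm. Origin: centre of the wheel's underside; z up along the shaft.
- rotor_small: loose smaller pump rotor, 70 g, standing on its vaned pale grey wheel (34 mm in diameter, 12 mm high) with its dark magnet above: a cylinder 19 mm in diameter, from 15 to 48 mm height; the white shaft end stands up to 54 mm. Origin: centre of the wheel's underside; z up along the shaft.
- nut: loose union nut, a ribbed dark grey plastic ring 44 mm in diameter (47 mm over its ribs), hole 30 mm, 20 mm high, 50 g, lying flat on the bench. Origin: centre of its underside; z up through the hole.
- tray: rectangular grey rinse tray, open on top, fixed to the bench: outside 130 mm (its x) by 220 mm (its y), 28 mm high, walls 4 mm, flat inner floor 122 by 212 mm, 4 mm above its underside. Empty at the start; cover and cradle fit in it side by side along its y. Origin: centre of its underside.
- tub: round white descaling tub, open on top, fixed to the bench: 140 mm across at the foot, 154 mm at the rim, 50 mm high, walls 4 mm, flat inner floor 132 mm across, 4 mm above its underside. Empty at the start. Origin: centre of its underside.
- dish: round shallow steel dish for small parts, fixed to the bench: 108 mm across at the foot, 122 mm at the rim, 22 mm high, walls 3 mm, flat inner floor 102 mm across, 4 mm above its underside. Empty at the start. Origin: centre of its underside.
- motor: bystander: the stripped pump's finned dark motor block, lying on its foot at the far left of the work, about 125 mm long (its x), 86 mm wide, 89 mm high. Not to be moved. Origin: centre of its underside.
- screwdriver: bystander: a screwdriver lying at the far right of the work, along its x, handle to -x. Not to be moved. Origin: its underside, near its middle.
Not all that is in view belongs to the job. What is shaped like the cradle but orange is not meant. There is more than one size of the nut; the job needs the largest.

How it is judged (in metres and radians):
On the way:
1. the cover is lifted clear of the cradle (its underside more than 25 mm above the rails), with the cradle still within 12 mm of where it lay (z of cover in the frame of cradle above 0.049 m and distance of cradle from where it was at the start of the episode below 0.012 m), for 0.1 s.
At the end, for the whole second after the job is handed in: Cover and cradle both lie on the tray floor, both rotors stand wheel down on the tub floor (within 60 mm of its axis), the nut lies on the dish floor (within 45 mm of its axis): each origin under 8 mm above the container's underside, tilt under 0.08 rad (rotors, nut 0.1), all at rest (x of cover in the frame of tray between -0.061 and 0.061 m and y of cover in the frame of tray between -0.106 and 0.106 m and z of each of cover, cradle in the frame of tray below 0.008 m and angle between each of cover, cradle's own z axis and vertical below 0.08 rad and linear speed of each of cover, cradle, rotor_large, rotor_small, nut below 0.02 m/s and angular speed of each of cover, cradle, rotor_large, rotor_small, nut below 0.3 rad/s and x of cradle in the frame of tray between -0.061 and 0.061 m and y of cradle in the frame of tray between -0.106 and 0.106 m and horizontal distance between each of rotor_large, rotor_small and tub below 0.06 m and z of each of rotor_large, rotor_small in the frame of tub below 0.008 m and angle between each of rotor_large, rotor_small, nut's own z axis and vertical below 0.1 rad and horizontal distance between nut and dish below 0.045 m and z of nut in the frame of dish below 0.008 m); the robot touches nothing.
It fails at once if a rotor is dropped (falls free of the fingers faster than 0.45 m/s, as from more than 10 mm) ((linear speed of rotor_large above 0.45 m/s and contact force between rotor_large and the fingers below 0.05 N) or (linear speed of rotor_small above 0.45 m/s and contact force between rotor_small and the fingers below 0.05 N)).
It fails at once if the motor block or the screwdriver is moved more than 15 mm (distance of any of motor, screwdriver from where it was at the start of the episode above 0.015 m).
It also fails if it takes over 133 s, if anything falls off the work surface, if the arm or the gripper's body presses on something with over 40 N, if the wrist force passes 120 N, or if a joint passes its speed limit or range.

## Working session

There is one attempt and no reset: what is moved stays moved. The work goes in short steps, each a Python script; the robot and the scene stay as the last script left them, time stands still between calls to the robot, and variables do not carry over. Pictures are saved under pics/ and viewed, and the job is handed in when it is done.

```bash
mkdir -p pics; python3 - <<'E'
from station import r
import cv2
for n in ("scene","top","wrist"):
    s=r.snapshot(n); cv2.imwrite(f"pics/{n}0.png",s["frame"][:,:,::-1])
    print(n,s["fx"],s["cx"],s["cy"],s["dist_coeffs"],s["R"],s["t"])
print(r.sense())
E
```

```text
scene 455.1502504832007 319.306316715532 235.51252897380314 [0.00999252 0.         0.         0.         0.        ] [[-8.73374306e-01  4.87049435e-01  4.10895007e-04]
 [ 3.16458240e-01  5.68112026e-01 -7.59672896e-01]
 [-3.70231690e-01 -6.63348757e-01 -6.50305253e-01]] [ 0.39448815 -0.14565323  1.25804709]
top 509.6029787781648 316.6646085478386 240.38907850266733 [-0.01151942  0.          0.          0.          0.        ] [[ 0.02769392 -0.99956706 -0.00993661]
 [-0.98247422 -0.02538464 -0.18466193]
 [ 0.18432974  0.01487647 -0.98275187]] [0.0402457  0.52210554 1.35425997]
wrist 411.07735028446643 318.2538326799906 237.05425125809 [-0.01908044  0.          0.          0.          0.        ] [[ 0.35004804  0.93673089 -0.00126411]
 [ 0.90711005 -0.3386417   0.24994629]
 [ 0.23370433 -0.0886399  -0.96825888]] [-0.59857208 -0.02795636  0.38809878]
{'clock': 0.15, 'joints': array([ 6.63081911e+01,  5.25282012e+00,  7.05644654e+01, -1.86265941e-03,
        1.04264638e+02, -3.24941012e+00]), 'joint_vel': array([-0.1412415 , -0.14573859, -0.13751885, -0.05036558, -0.0324393 ,
       -0.02723689]), 'joint_torque': array([ 1.40829834e-03, -4.47041595e+01, -4.06908846e+01,  6.99114846e-02,
        2.73958559e-02, -1.18605840e-04]), 'tcp_pos': array([0.20959521, 0.56225927, 0.40378581]), 'orientation': array([-1.79918106e+02, -2.84062382e-03,  1.59557141e+02]), 'contact_force': array([-0.15835656,  1.25214359,  0.39138106]), 'torque': array([ 0.01821316, -0.03207256,  0.0149342 ]), 'opening': 0.08803044154573017}
```

```bash
ls . pics
```

```text
.:
pics

pics:
scene0.png
top0.png
wrist0.png
```

View pics/top0.png

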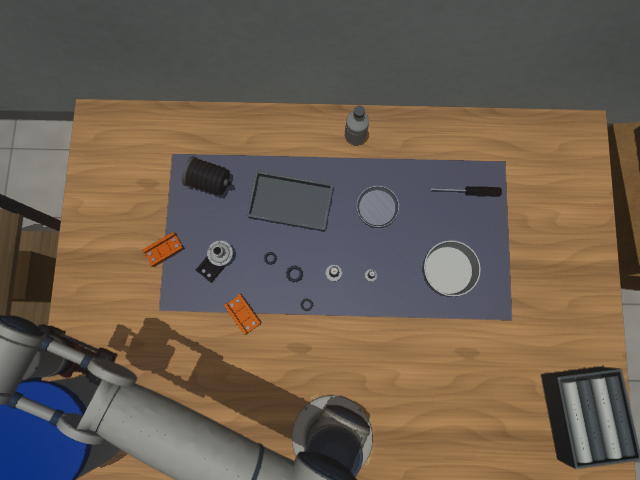

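View pics/scene0.png

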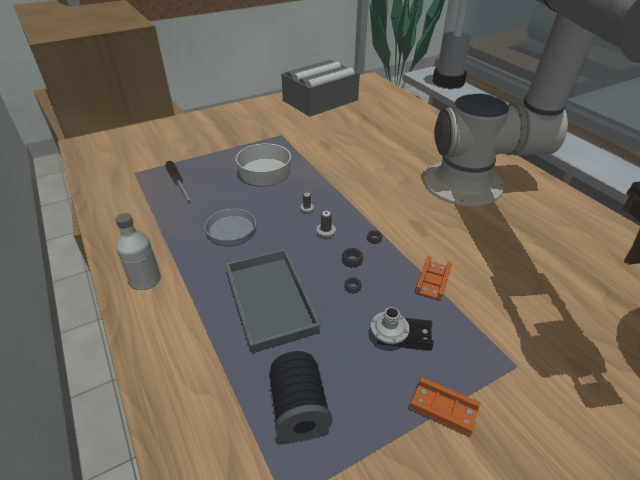

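View pics/wrist0.png

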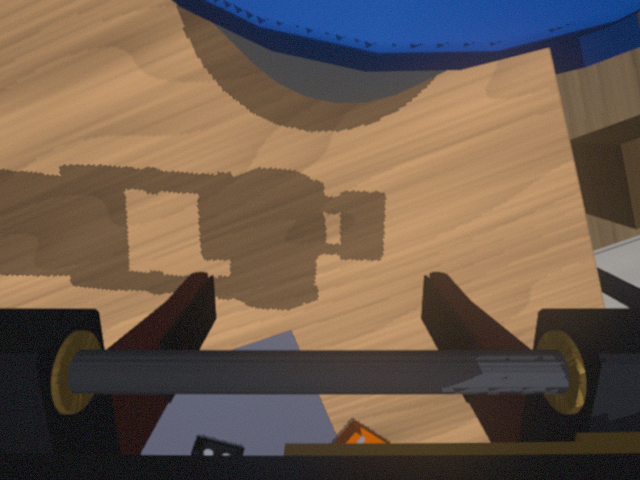

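```bash
cat > h.py <<'E'
import numpy as np, cv2
from station import r
def K(s): return np.array([[s["fx"],0,s["cx"]],[0,s["fy"],s["cy"]],[0,0,1.]])
def p2w(s,uv,z):
    n=cv2.undistortPoints(np.array([[uv]],float),K(s),np.array(s["dist_coeffs"]))[0,0]
    R=np.array(s["R"]);t=np.array(s["t"]); d=R.T@np.array([*n,1]); o=-R.T@t
    return o+d*(z-o[2])/d[2]
def w2p(s,X):
    X=np.atleast_2d(np.array(X,float))
    return cv2.projectPoints(X,cv2.Rodrigues(np.array(s["R"]))[0],np.array(s["t"]),K(s),np.array(s["dist_coeffs"]))[0][:,0]
def circ(c,rad,z,n=60):
    a=np.linspace(0,2*np.pi,n); return np.c_[c[0]+rad*np.cos(a),c[1]+rad*np.sin(a),np.full(n,z)]
def snap(n,f=None):
    s=r.snapshot(n)
    if f: cv2.imwrite(f"pics/{f}.png",s["frame"][:,:,::-1])
    return s
def crop(s,x0,y0,x1,y1,k,f,polys=()):
    im=cv2.resize(np.ascontiguousarray(s["frame"][y0:y1,x0:x1,::-1]),None,fx=k,fy=k,interpolation=cv2.INTER_CUBIC)
    for P in polys:
        q=((w2p(s,P)-[x0,y0]+.5)*k-.5).round().astype(int)
        cv2.polylines(im,[q.reshape(-1,1,2)],False,(0,255,0),1)
    cv2.imwrite(f"pics/{f}.png",im)
E
python3 - <<'E'
from h import *
s=snap("top")
crop(s,140,150,300,270,5,"a1"); crop(s,180,230,340,350,5,"a1b"); crop(s,260,170,420,290,5,"a2"); crop(s,360,170,520,310,5,"a3")
for n,uv,z in [("nut",(294,273),.01),("nutM",(270,258),.01),("nutlow",(307,304),.01),("RL",(334,272),.015),("RS",(371,275),.012),("cover",(220,252),.03),("tray",(290.5,202),.028),("dish",(378,206),.022),("tub",(452,268),.05)]:
    w=p2w(s,uv,z); print(n,w.round(4),np.hypot(w[0],w[1]).round(3))
E
```

```text
nut [0.4337 0.1156 0.01  ] 0.449
nutM [0.4743 0.1847 0.01  ] 0.509
nutlow [0.3484 0.0766 0.01  ] 0.357
RL [0.4388 0.0039 0.015 ] 0.439
RS [ 0.4335 -0.0994  0.012 ] 0.445
cover [0.4845 0.3228 0.03  ] 0.582
tray [0.6336 0.1318 0.028 ] 0.647
dish [ 0.6297 -0.1168  0.022 ] 0.64
tub [ 0.4538 -0.3157  0.05  ] 0.553
```

View pics/a1.png

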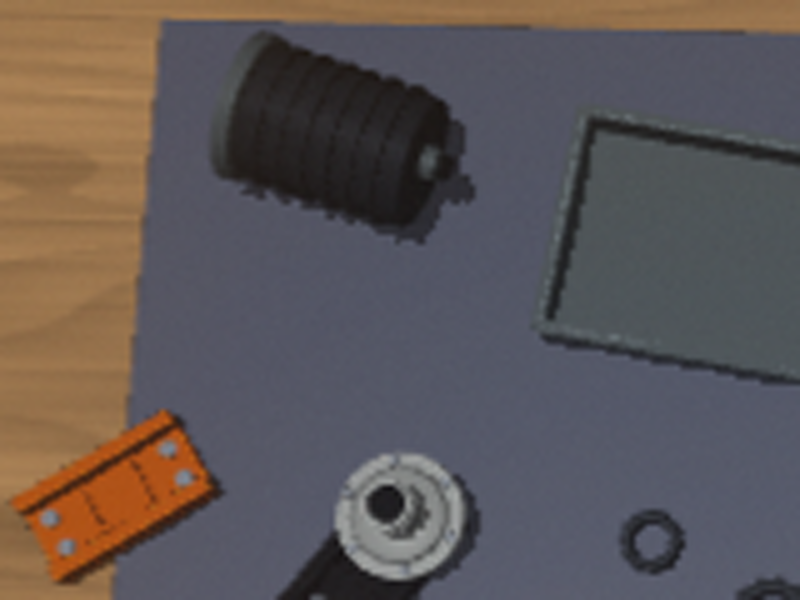

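View pics/a2.png

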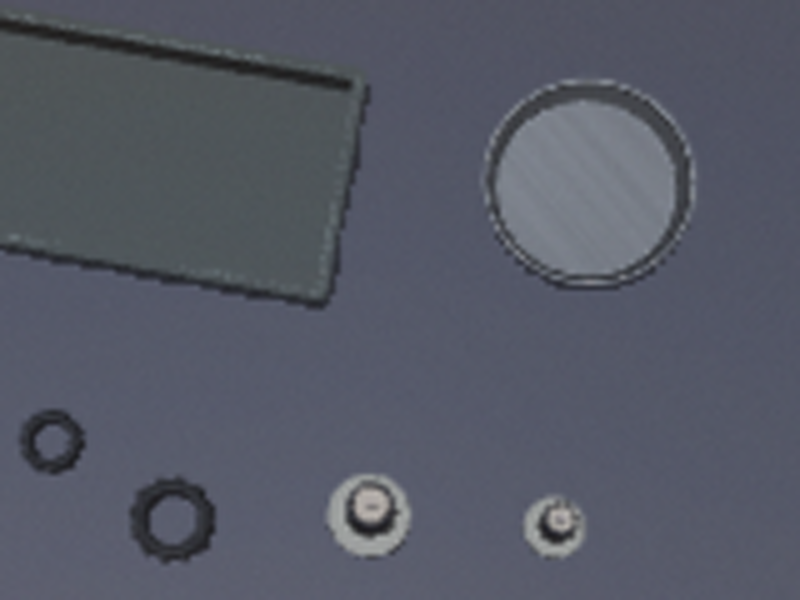

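View pics/a3.png

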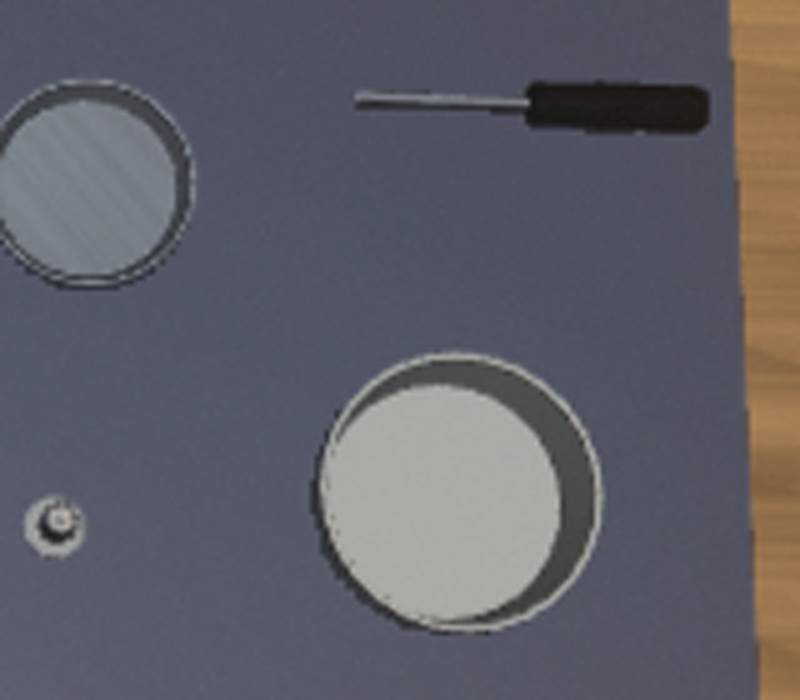

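```bash
python3 - <<'E'
from h import *
s=snap("top"); c=snap("scene")
P={}
for n,uv,z in [("nut",(294.2,273.4),.02),("RL",(333.4,272.8),.015),("RS",(370.6,274.8),.012),("cover",(220,252.8),.030),("dish",(377.4,206),.022),("tub",(451.6,268),.05)]:
    P[n]=p2w(s,uv,z); print(n,P[n].round(4))
T=np.array([p2w(s,q,.028)[:2] for q in [(256.6,172),(332.6,186.6),(324.6,229.2),(248,215.6)]]); print(T.round(4),T.mean(0)); 
for i in range(4): print(np.linalg.norm(T[i]-T[(i+1)%4]).round(4), np.degrees(np.arctan2(*(T[(i+1)%4]-T[i])[::-1])).round(2))
polys=[circ(P["nut"],.0235,.02),circ(P["nut"],.0235,.0),circ(P["RL"],.023,.015),circ(P["RL"],.013,.06),circ(P["RL"],.003,.068),circ(P["RS"],.017,.012),circ(P["RS"],.0095,.048),circ(P["cover"],.036,.03),circ(P["cover"],.014,.068),circ(P["dish"],.061,.022),circ(P["dish"],.051,.004),circ(P["tub"],.077,.05),circ(P["tub"],.066,.004),
 np.c_[np.r_[T,T[:1]],np.full(5,.028)]]
crop(s,180,230,340,350,5,"b1",polys); crop(s,300,170,460,290,5,"b2",polys)
crop(c,290,180,450,360,4,"b3",polys); crop(c,200,130,360,250,5,"b4",polys)
E
```

```text
nut [0.4313 0.1145 0.02  ]
RL [0.4365 0.0056 0.015 ]
RS [ 0.434  -0.0983  0.012 ]
cover [0.4823 0.3226 0.03  ]
dish [ 0.6297 -0.1151  0.022 ]
tub [ 0.4538 -0.3146  0.05  ]
[[0.7201 0.2325]
 [0.6819 0.0134]
 [0.5573 0.0331]
 [0.591  0.2504]] [0.63754269 0.13237771]
0.2224 -99.88
0.1262 171.01
0.2199 81.18
0.1303 -7.91
```

View pics/b1.png

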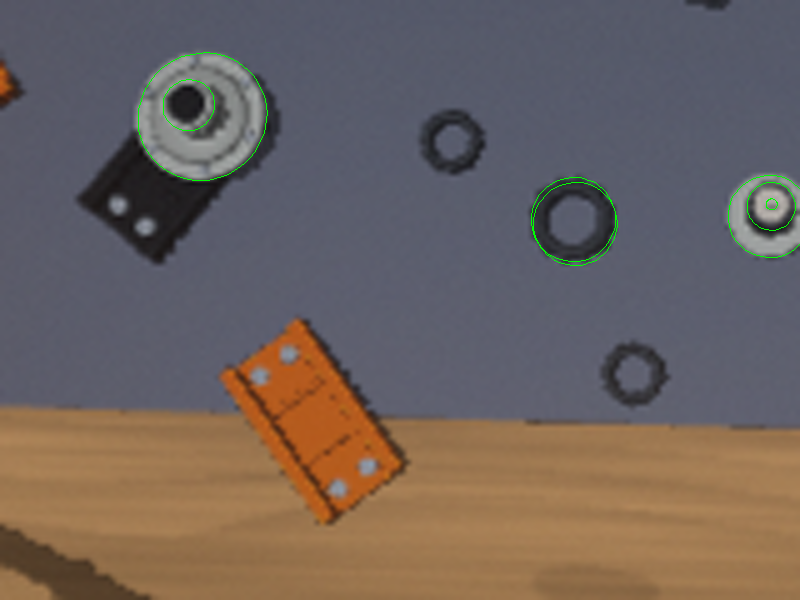

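View pics/b3.png

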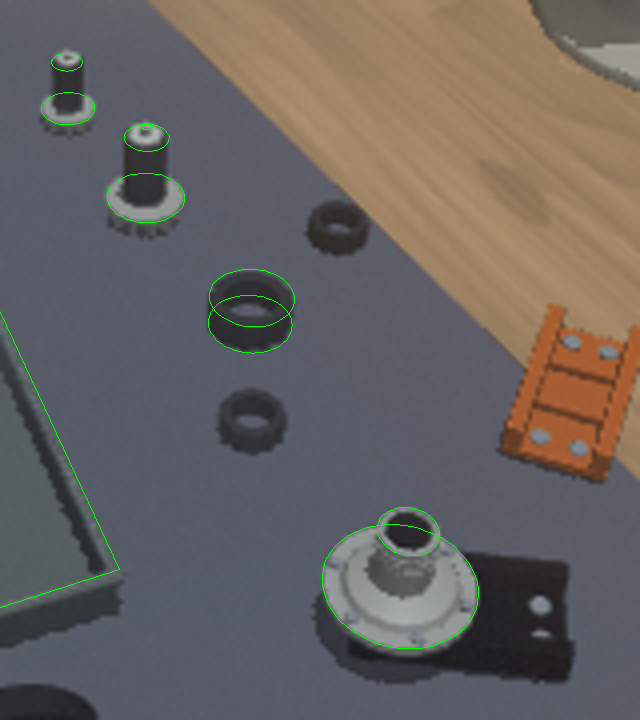

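View pics/b4.png

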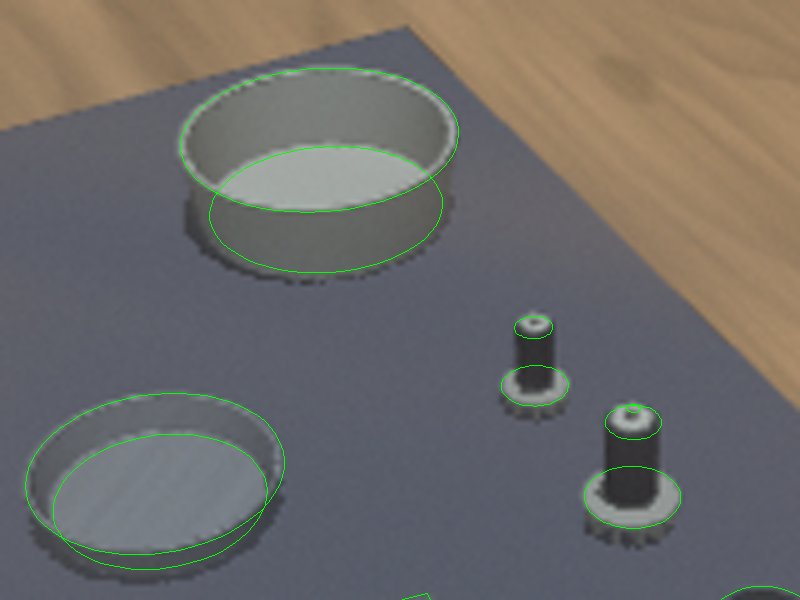

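View pics/a1b.png

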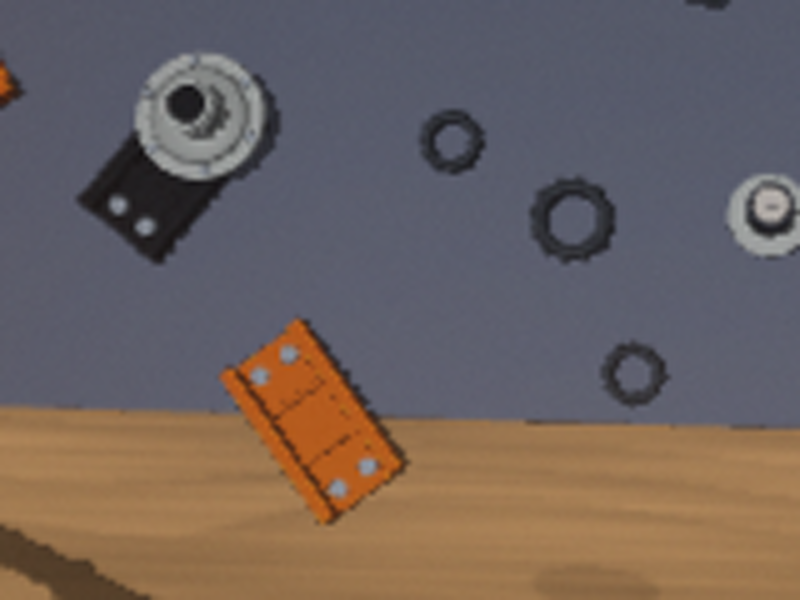

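```bash
cat >> h.py <<'E'
G=.163
def yawfor(phi,xy,z):
    best=None
    for y in (phi+90,phi-90):
        y=(y+180)%360-180
        q=r.inverse_kinematics([xy[0],xy[1],z],[180,0,y])
        if q is None: continue
        q=np.array(q,float)
        if best is None or abs(q[5])<abs(best[1][5]): best=(y,q)
    return best
def st(m=""):
    s=r.sense(); print(m,"t%.1f"%s["clock"],"grasp",(np.array(s["tcp_pos"])-[0,0,G]).round(4),"F",np.array(s["contact_force"]).round(2),"op %.4f"%s["opening"],"yaw %.1f"%s["orientation"][2]); return s
def above(xy,phi,zg):
    y,q=yawfor(phi,xy,zg+G); print("yaw",y,q.round(1))
    r.reach([xy[0],xy[1],zg+G],[180,0,y]); return y
def line(xy,zg,speed=.15): r.servo_line([xy[0],xy[1],zg+G],speed=speed)
TRAY=np.array([.6375,.1324]); TY=-9.0
def tray(x,y):
    a=np.radians(TY); return TRAY+[x*np.cos(a)-y*np.sin(a),x*np.sin(a)+y*np.cos(a)]
E
python3 - <<'E'
from h import *
s=snap("top")
A=p2w(s,(195.2,269.4),.024)[:2];B=p2w(s,(211.0,282.2),.024)[:2]
d=B-A; print(A,B,np.linalg.norm(d),np.degrees(np.arctan2(d[1],d[0])))
n=np.array([-d[1],d[0]])/np.linalg.norm(d); cv=np.array([.4823,.3226])
if n@(cv-A)<0:n=-n
c=(A+B)/2+n*.05; print("cradle",c,"ang",np.degrees(np.arctan2(n[1],n[0])),"cover offset",(cv-c)@n,(cv-c)@[-n[1],n[0]])
m=(A+B)/2; u=d/np.linalg.norm(d)
pl=np.array([m+u*.027,m-u*.027,m-u*.027+n*.1,m+u*.027+n*.1,m+u*.027])
crop(s,180,230,300,320,6,"c1",[np.c_[pl,np.full(5,.024)]])
sc=snap("scene"); crop(sc,350,290,470,370,6,"c2",[np.c_[pl,np.full(5,.024)],np.c_[pl,np.full(5,.0)]])
phi=np.degrees(np.arctan2(u[1],u[0]))
for p,f,z in [(cv,phi,.223),(cv,phi+90,.223),(tray(0,.066),TY,.203),(c,phi,.186),(tray(0,-.042),TY+90,.19)]:
    y=yawfor(f,p,z); print(np.round(p,4),f,y[0],y[1].round(1))
E
```

```text
[0.43468845 0.39009782] [0.40024863 0.34367699] 0.057801337011877486 -126.57187684380764
cradle [0.45762404 0.33709587] ang -36.57187684380763 cover offset 0.028454595946030274 0.0030609173638377497
[0.4823 0.3226] -126.57187684380763 143.42812315619238 [ 30.4   4.5  89.7   0.   85.7 -23. ]
[0.4823 0.3226] -36.57187684380763 53.428123156192385 [30.4  4.5 89.7 -0.  85.7 67. ]
[0.6478 0.1976] -9.0 81.0 [14.1 19.8 74.3 -0.  85.8 23.1]
[0.4576 0.3371] -126.57187684380763 143.42812315619238 [ 32.9   4.4  93.8   0.   81.8 -20.5]
[0.6309 0.0909] 81.0 171.0 [  5.1  14.4  82.2   0.   83.4 -75.9]
```

View pics/c1.png

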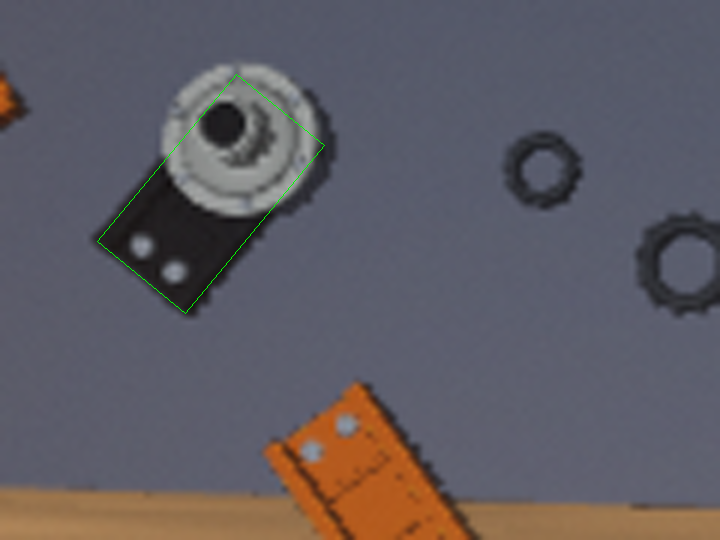

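View pics/c2.png

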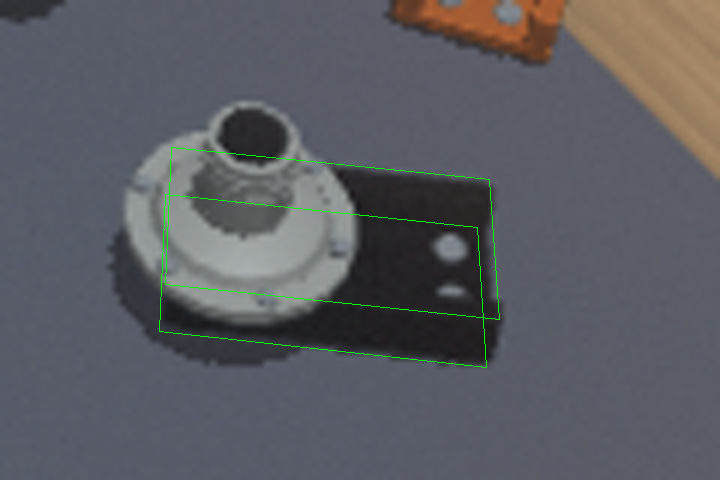

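```bash
python3 - <<'E'
from h import *
cv=[.4823,.3226]
above(cv,-126.6,.16); line(cv,.085,.15); st()
s=snap("wrist","w1")
P=[circ(cv,.014,.068),circ(cv,.036,.030)]
crop(s,0,0,640,480,1,"w1o",P)
snap("scene","s1")
E
```

```text
yaw 143.39999999999998 [ 30.4   2.1  82.    0.   95.9 -23. ]
 t2.4 grasp [0.4822 0.3231 0.0858] F [-0.58 -0.31  0.01] op 0.0880 yaw 143.4
```

View pics/w1o.png

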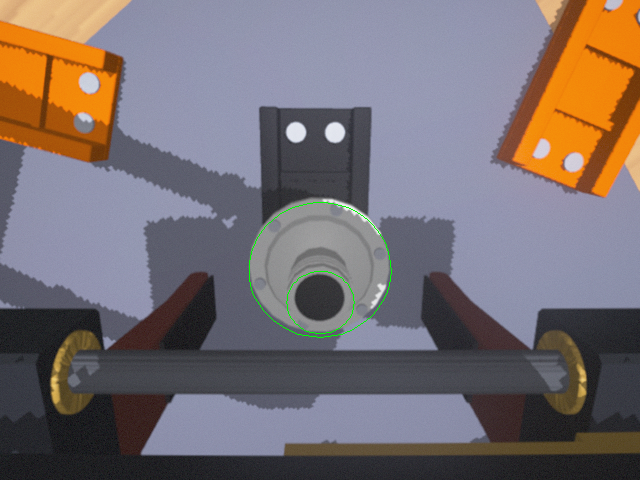

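View pics/s1.png

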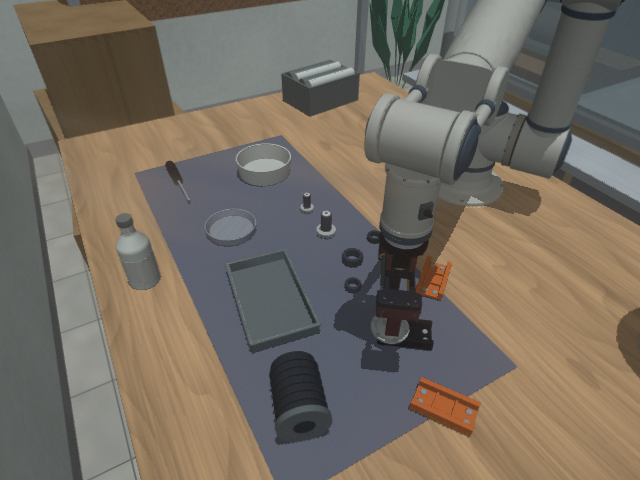

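```bash
python3 - <<'E'
from h import *
cv=[.4823,.3226]
line(cv,.061,.08); st("down"); r.grab(20); st("grab"); 
line(cv,.066,.03); line(cv,.16,.12); r.wait(.2); st("lift")
snap("wrist","w2"); snap("scene","s2")
E
```

```text
down t3.0 grasp [0.4821 0.3224 0.0599] F [ 0.6  -0.39  0.95] op 0.0879 yaw 143.4
grab t3.9 grasp [0.4823 0.3226 0.061 ] F [-0.21  1.29 -0.19] op 0.0276 yaw 143.4
lift t5.4 grasp [0.4822 0.3225 0.1589] F [ 0.43  0.1  -1.92] op 0.0279 yaw 143.4
```

View pics/w2.png

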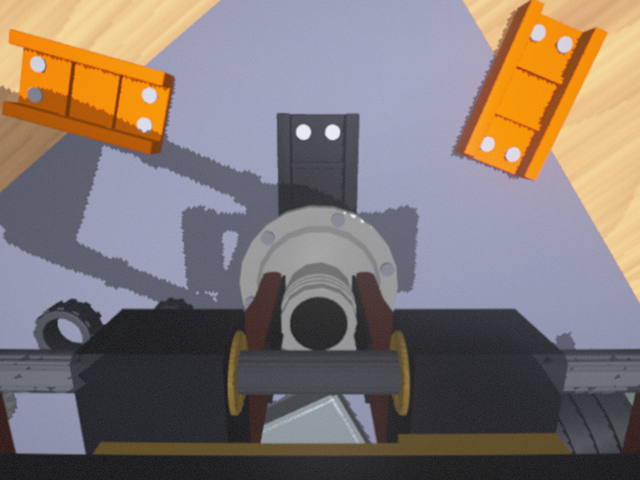

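View pics/s2.png

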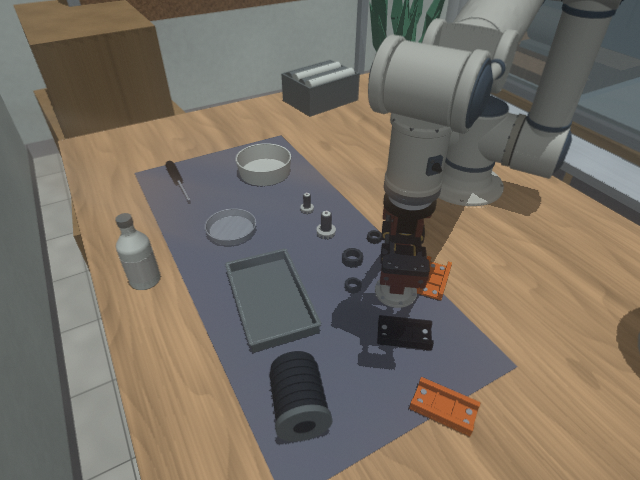

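```bash
cat >> h.py <<'E'
def touch(xy,z0,z1,dz=.001,thr=3.0):
    """lower slowly from z0 until up-force rises by thr"""
    line(xy,z0,.06); r.wait(.15); f0=np.mean([r.sense()["contact_force"][2] for _ in range(3)])
    z=z0
    while z>z1+1e-6:
        z-=dz; line(xy,z,.03); f=r.sense()["contact_force"][2]
        if f-f0>thr: break
    print("touch z %.4f dF %.2f"%(z,f-f0)); return z
E
python3 - <<'E'
from h import *
p=tray(0,.066); print(p)
above(p,TY,.16); st()
line(p,.075); touch(p,.045,.039); st("placed")
r.let_go(); st("open"); line(p,.16,.2); st()
c=[.4576,.3371]
above(c,-126.6,.16); 
s=snap("wrist","w3"); t=snap("top","t3"); crop(t,180,150,340,290,5,"t3c")
E
```

```text
[0.64782467 0.19758743]
yaw 81.0 [14.1 17.2 65.3 -0.  97.5 23.1]
 t6.3 grasp [0.6475 0.1981 0.1598] F [-0.52  1.72 -1.31] op 0.0274 yaw 81.1
touch z 0.0400 dF 5.28
placed t9.1 grasp [0.6478 0.1976 0.041 ] F [-3.52 -0.89  4.55] op 0.0273 yaw 81.0
open t10.1 grasp [0.6478 0.1976 0.04  ] F [0.64 0.49 0.46] op 0.0878 yaw 81.0
 t10.9 grasp [0.6477 0.1975 0.1584] F [ 0.21 -0.75 -0.29] op 0.0878 yaw 81.0
yaw 143.39999999999998 [ 32.9   0.3  83.9   0.   95.9 -20.5]
```

View pics/t3c.png

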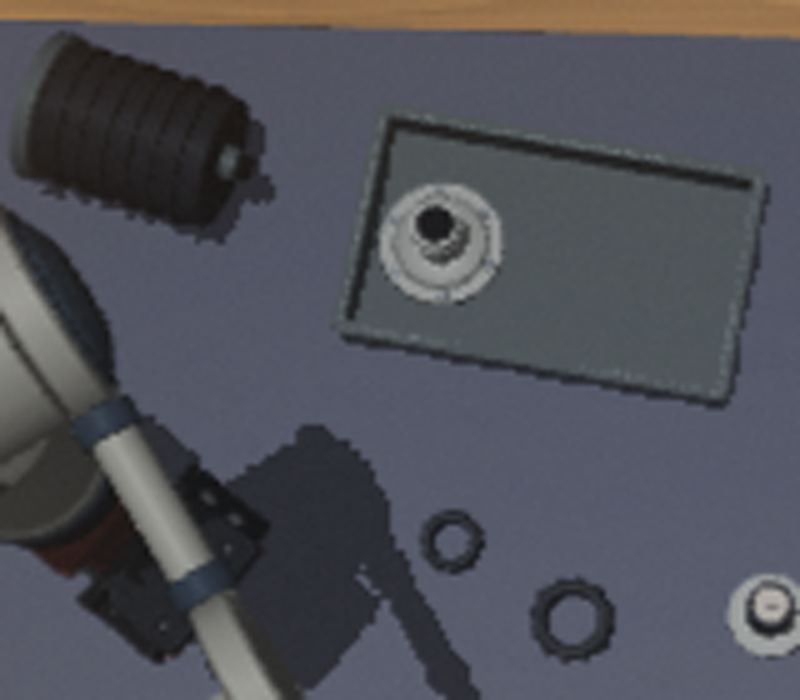

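View pics/w3.png

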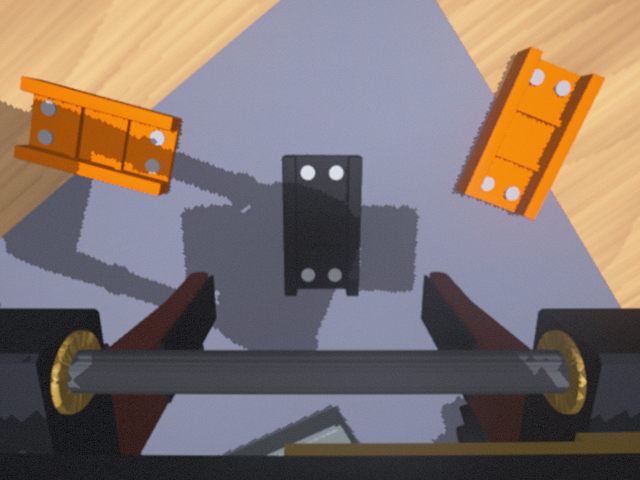

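```bash
python3 - <<'E'
from h import *
s=snap("wrist")
Q=np.array([p2w(s,q,.024)[:2] for q in [(282.5,155),(361,155),(358.5,295),(284,295)]])
for i in range(4):
    d=Q[(i+1)%4]-Q[i]; print(np.linalg.norm(d).round(4),np.degrees(np.arctan2(d[1],d[0])).round(1))
c=Q.mean(0); print(c)
st()
np.save("c.npy",c)
E
```

```text
0.052 53.2
0.0993 -36.4
0.0538 -126.8
0.0993 142.6
[0.45575383 0.33951195]
 t12.0 grasp [0.4586 0.3364 0.1595] F [ 0.48  0.56 -0.32] op 0.0877 yaw 143.2
```

```bash
python3 - <<'E'
from h import *
c=np.load("c.npy")
above(c,-126.7,.1); line(c,.0235,.1); st(); r.grab(20); st("grab"); line(c,.03,.04); line(c,.14,.15); st("lift")
p=tray(0,-.042); above(p,TY+90,.14); s=st()
snap("wrist","w4"); t=snap("top","t4"); crop(t,180,150,340,290,5,"t4c")
E
```

```text
yaw 143.3 [ 33.3   1.4  88.8   0.   89.7 -20. ]
 t13.2 grasp [0.456  0.3397 0.0244] F [-0.04  0.36  0.24] op 0.0878 yaw 143.3
grab t13.9 grasp [0.4558 0.3396 0.0237] F [0.46 0.02 1.75] op 0.0538 yaw 143.3
lift t15.1 grasp [0.4556 0.3394 0.1386] F [-0.24  0.55 -3.25] op 0.0542 yaw 143.3
yaw 171.0 [  5.1  11.2  74.3   0.   94.5 -75.9]
 t16.2 grasp [0.6306 0.0917 0.1394] F [-0.36  0.31 -2.06] op 0.0537 yaw 171.0
```

View pics/t4c.png

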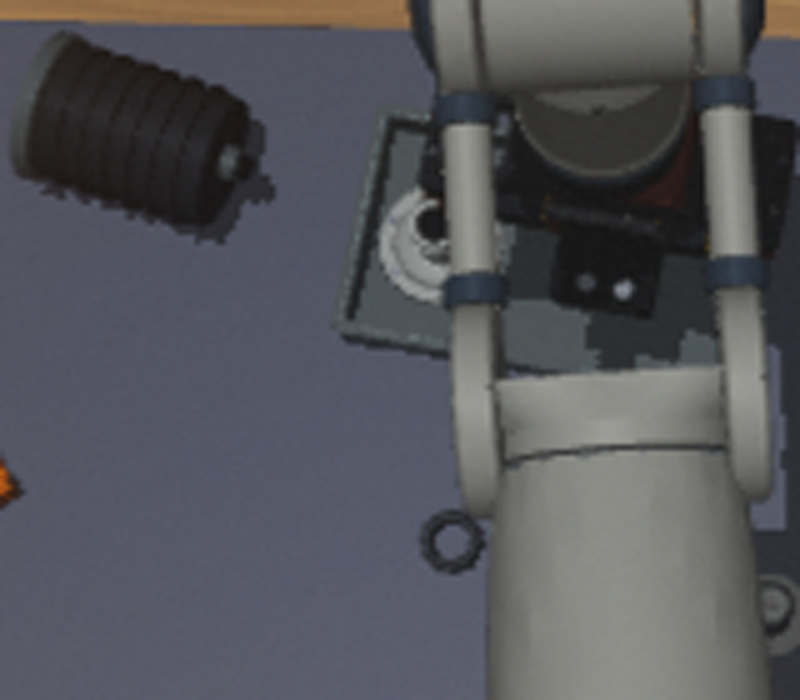

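View pics/w4.png

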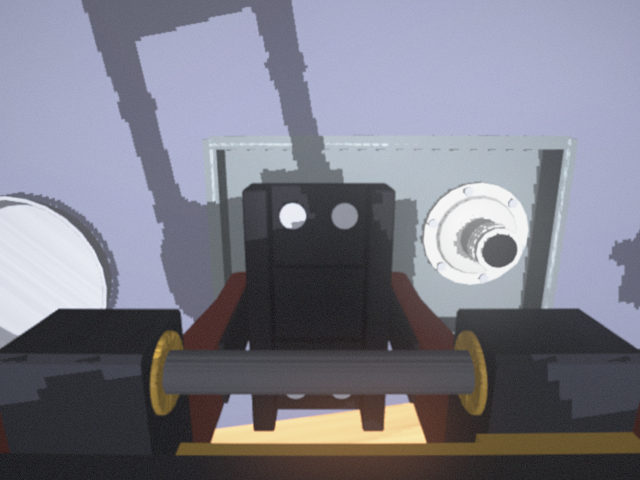

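```bash
python3 - <<'E'
from h import *
s=snap("wrist")
A=p2w(s,(205,140),.028)[:2];B=p2w(s,(575,138),.028)[:2]; d=B-A; L=np.linalg.norm(d)
print(A,B,L,np.degrees(np.arctan2(d[1],d[0])))
u=d/L; n=np.array([u[1],-u[0]]); print("centre",(A+B)/2+n*.065)
C=p2w(s,(475,232),.010)[:2]; print("cover flange",C)
R=[tray(x,y) for x,y in [(-.065,-.11),(-.065,.11),(.065,.11),(.065,-.11),(-.065,-.11)]]
crop(s,0,0,640,480,1,"w4o",[np.c_[np.array(R),np.full(5,.028)]])
E
```

```text
[0.55608569 0.03462665] [0.58936606 0.25535416] 0.22322234778347974 81.42576739827035
centre [0.6369994  0.13529951]
cover flange [0.64395712 0.19782411]
```

View pics/w4o.png

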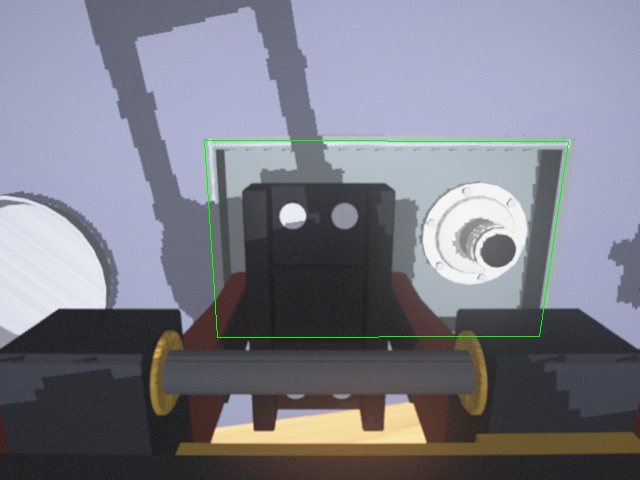

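```bash
python3 - <<'E'
from h import *
p=tray(0,-.042); line(p,.06,.12); touch(p,.0315,.026); st("placed"); r.let_go(); st("open"); line(p,.14,.2); st()
n=np.array([.4313,.1145])+[.001,.001]
above(n,-49,.12); st()
s=snap("wrist","w5"); crop(s,0,0,640,480,1,"w5",[circ(n,.0235,.02),circ(n,.015,.02)])
t=snap("top","t5"); crop(t,180,150,340,290,5,"t5c")
E
```

```text
touch z 0.0265 dF 8.23
placed t19.2 grasp [0.631  0.0909 0.0277] F [-2.96 -1.38  6.06] op 0.0539 yaw 171.0
open t19.9 grasp [0.6309 0.0909 0.0264] F [-0.51 -0.66 -0.92] op 0.0878 yaw 171.0
 t20.6 grasp [0.6307 0.0909 0.1386] F [-1.   -0.28  0.01] op 0.0880 yaw 171.0
yaw 41 [ 10.6 -18.4 104.7  -0.   93.7  59.6]
 t22.7 grasp [0.4324 0.1155 0.1198] F [-0.32 -0.48 -0.44] op 0.0878 yaw 41.0
```

View pics/w5.png

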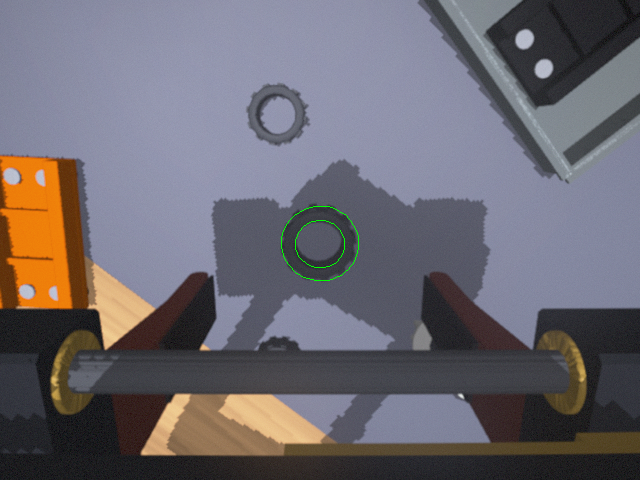

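View pics/t5c.png

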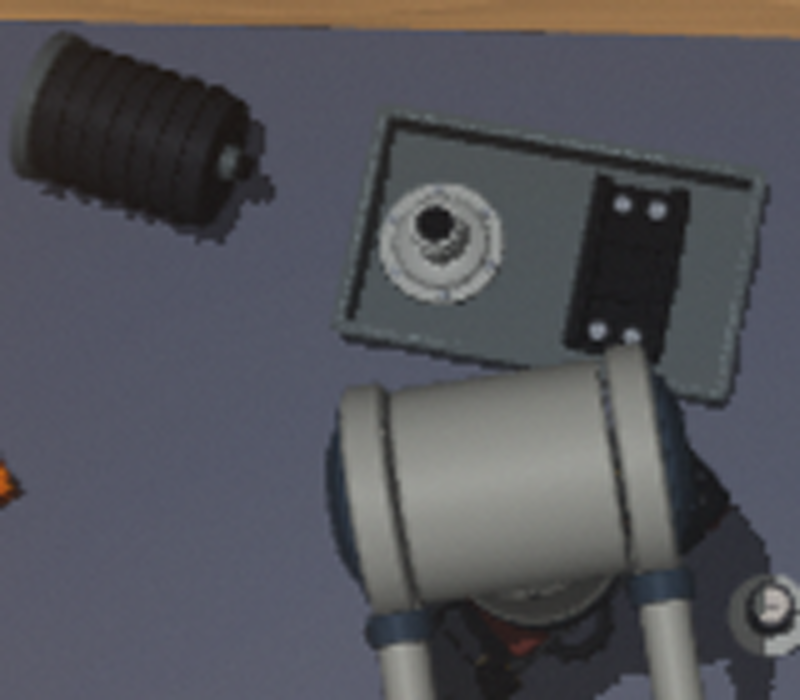

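```bash
python3 - <<'E'
from h import *
n=np.array([.4323,.1155]); d=np.array([.6297,-.1151])
line(n,.030,.12); st(); r.grab(20); st("grab"); line(n,.036,.04); line(n,.12,.15); st("lift")
snap("wrist","w6")
above(d,-49,.12); s=snap("wrist","w7"); crop(s,0,0,640,480,1,"w7",[circ(d,.061,.022),circ(d,.051,.004)]); st()
E
```

```text
t23.7 grasp [0.4326 0.1156 0.0308] F [-0.26  1.15  0.73] op 0.0881 yaw 41.0
grab t24.4 grasp [0.4323 0.1155 0.03  ] F [0.18 0.39 1.12] op 0.0426 yaw 41.0
lift t25.4 grasp [0.4321 0.1155 0.119 ] F [-0.28 -1.   -0.65] op 0.0430 yaw 41.0
yaw 41 [-13.4  11.9  75.5  -0.   92.6  35.6]
 t26.7 grasp [ 0.6294 -0.1137  0.1204] F [ 0.29  0.4  -0.61] op 0.0426 yaw 41.1
```

View pics/w7.png

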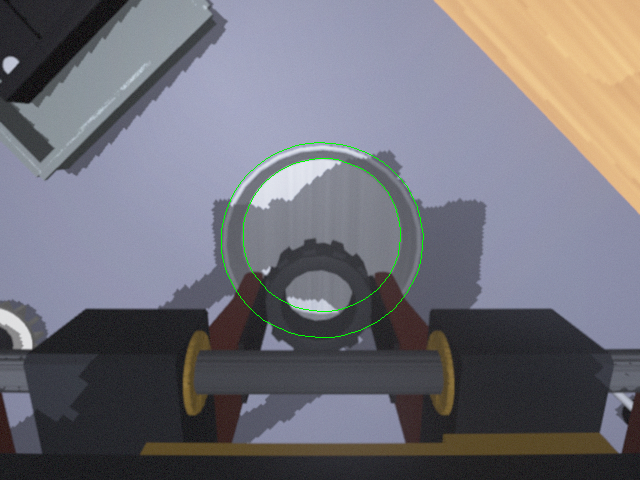

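```bash
python3 - <<'E'
from h import *
d=np.array([.6297,-.1151]); R=np.array([.4365,.0056])
line(d,.0425,.08); r.wait(.2); st(); r.let_go(); st("open"); line(d,.12,.2)
s=snap("wrist"); crop(s,0,0,640,480,1,"w8",[circ(d,.061,.022)])
above(R,0,.16); line(R,.12)
s=snap("wrist"); crop(s,0,0,640,480,1,"w9",[circ(R,.023,.015),circ(R,.013,.06)]); st()
E
```

```text
t28.0 grasp [ 0.6299 -0.1151  0.0432] F [ 0.73 -0.43 -0.86] op 0.0424 yaw 41.0
open t28.9 grasp [ 0.6297 -0.1151  0.0425] F [-0.98  0.69 -0.3 ] op 0.0879 yaw 41.0
yaw 90 [ -3.7 -20.7 102.4   0.   98.3  -3.7]
 t30.8 grasp [0.437  0.0053 0.1204] F [ 1.34 -0.03 -0.17] op 0.0878 yaw 90.0
```

View pics/w8.png

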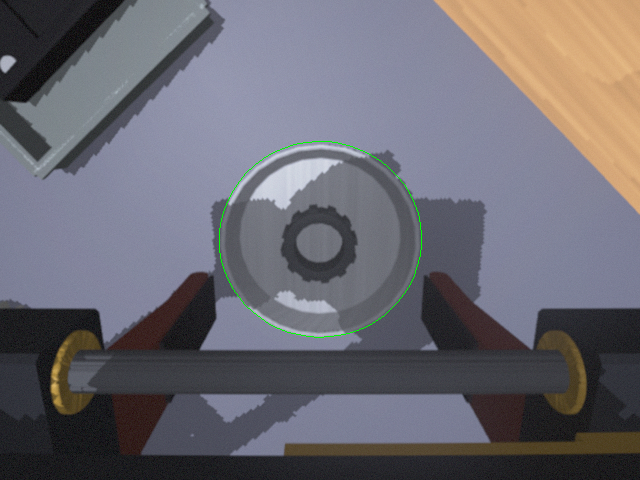

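View pics/w9.png

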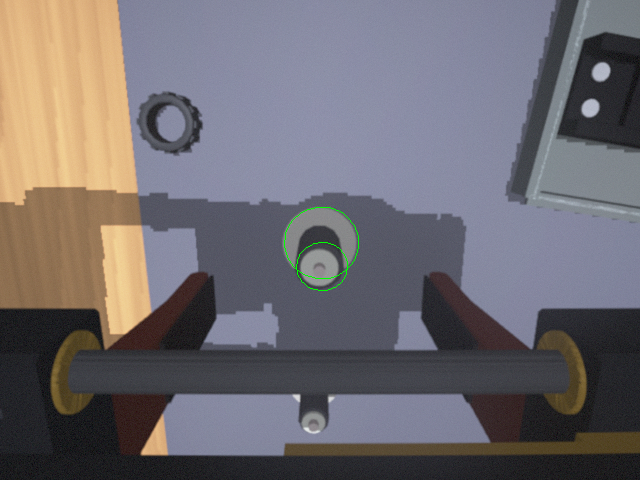

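```bash
python3 - <<'E'
from h import *
R=np.array([.4365,.0052]); T=np.array([.4538,-.3146])
line(R,.047,.1); st(); r.grab(35); st("grab"); line(R,.055,.03); line(R,.15,.12); st("lift")
p=T+[0,-.022]
y,q=yawfor(0,p,.15+G); print(y,q.round(1))
line(p,.15,.15); st(); s=snap("wrist"); crop(s,0,0,640,480,1,"w10",[circ(T,.077,.05),circ(T,.066,.004),circ(p,.023,.004)])
E
```

```text
t31.7 grasp [0.4368 0.0052 0.0477] F [-1.22 -0.37  0.3 ] op 0.0877 yaw 90.0
grab t32.7 grasp [0.4365 0.0052 0.047 ] F [ 0.15  0.15 -0.13] op 0.0256 yaw 90.0
lift t34.1 grasp [0.4364 0.0052 0.149 ] F [ 0.73 -0.01 -1.5 ] op 0.0256 yaw 90.0
90 [-40.   -0.1  85.3   0.   94.8 -40. ]
 t36.5 grasp [ 0.4539 -0.3361  0.1501] F [-0.37  0.19 -2.14] op 0.0254 yaw 90.0
```

View pics/w10.png

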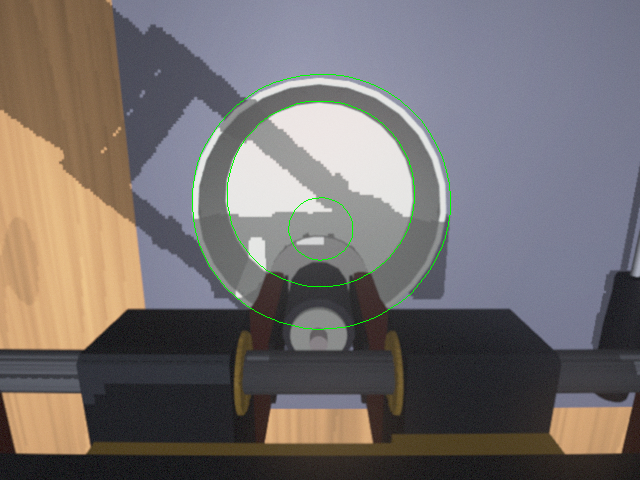

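```bash
python3 - <<'E'
from h import *
p=np.array([.4533,-.337])
line(p,.08,.1); touch(p,.0545,.0485,thr=2.5); st("placed"); r.let_go(); st("open"); r.wait(.2); line(p,.15,.15); st()
S=np.array([.434,-.0983]); line(S,.15,.25); line(S,.1)
s=snap("wrist"); crop(s,0,0,640,480,1,"w11",[circ(S,.017,.012),circ(S,.0095,.048)]); st()
t=snap("top"); crop(t,360,170,520,310,5,"t6")
E
```

```text
touch z 0.0505 dF 3.88
placed t39.1 grasp [ 0.4534 -0.3371  0.051 ] F [-1.26  0.21  1.27] op 0.0260 yaw 90.0
open t40.2 grasp [ 0.4533 -0.337   0.0505] F [ 0.45 -0.4   0.41] op 0.0879 yaw 90.0
 t41.2 grasp [ 0.4532 -0.3369  0.1488] F [ 1.18 -0.02 -0.36] op 0.0879 yaw 90.0
 t42.8 grasp [ 0.4342 -0.0988  0.1009] F [-0.01 -0.3   1.05] op 0.0877 yaw 89.9
```

View pics/w11.png

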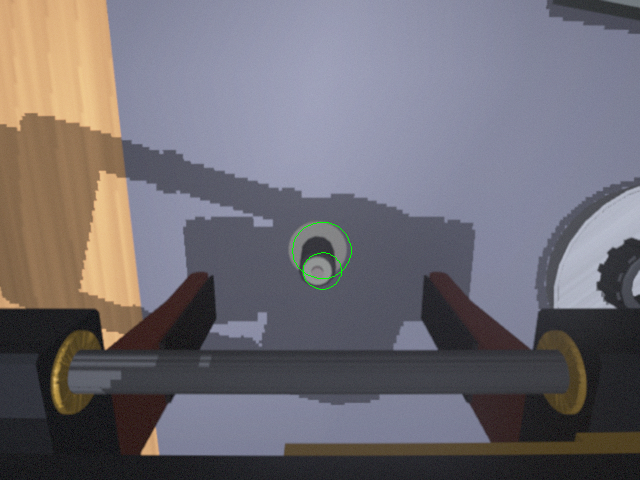

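View pics/t6.png

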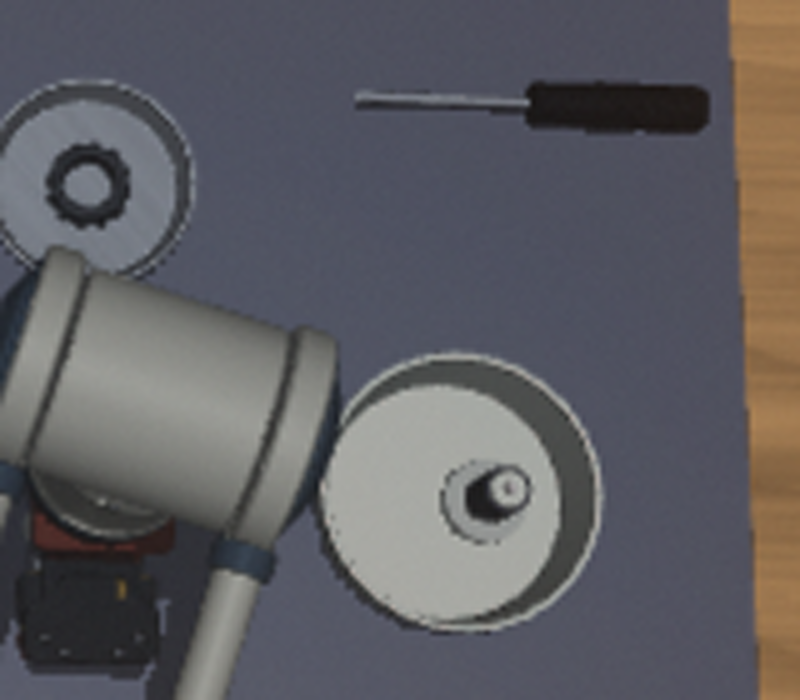

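```bash
python3 - <<'E'
from h import *
S=np.array([.4328,-.0978]); p=np.array([.4533,-.291])
line(S,.0405,.1); st(); r.grab(25); st("grab"); line(S,.048,.03); line(S,.15,.12); st("lift")
line(p,.15,.15); st(); snap("wrist","w12")
line(p,.075,.1); touch(p,.0475,.0425,thr=2.); st("placed"); snap("scene","s12")
E
```

```text
t43.6 grasp [ 0.433  -0.0978  0.0411] F [ 0.3  -0.14 -0.22] op 0.0880 yaw 90.0
grab t44.7 grasp [ 0.4328 -0.0978  0.0405] F [-0.13  0.25 -0.45] op 0.0186 yaw 90.0
lift t46.1 grasp [ 0.4327 -0.0978  0.149 ] F [ 0.24 -0.07  0.28] op 0.0184 yaw 90.0
 t47.5 grasp [ 0.4534 -0.2904  0.1501] F [-0.13 -0.49 -1.04] op 0.0183 yaw 90.0
touch z 0.0435 dF 6.60
placed t50.2 grasp [ 0.4533 -0.291   0.0445] F [-2.48  2.07  5.58] op 0.0183 yaw 90.0
```

View pics/w12.png

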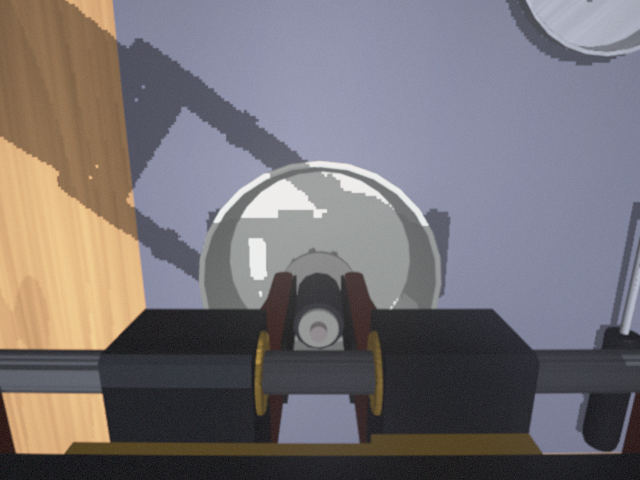

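View pics/s12.png

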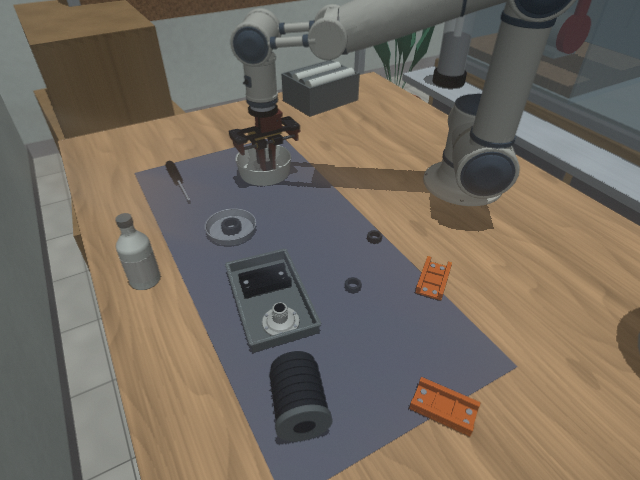

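```bash
python3 - <<'E'
from h import *
p=np.array([.4533,-.291])
r.let_go(); st("open"); r.wait(.2); line(p,.15,.15)
snap("wrist","w13"); r.move_joints([66.3,5.2,70.5,0,104.3,-3.2]); st()
t=snap("top"); c=snap("scene")
Rl=np.array([.4533,-.337]);T=[.4533,-.316]
crop(t,390,220,510,310,6,"e1",[circ(T,.06,.004),circ(Rl,.023,.019),circ(Rl,.013,.064),circ(p,.017,.016),circ(p,.0095,.052)])
tl=np.array([.6463,.1976]);tc=tray(0,-.042)
cr=[tray(x,y-.042) for x,y in [(-.05,-.027),(-.05,.027),(.05,.027),(.05,-.027),(-.05,-.027)]]
crop(t,240,150,420,250,4,"e2",[circ(tl,.036,.010),circ(tl,.014,.048),np.c_[np.array(cr),np.full(5,.028)],circ([.6297,-.1151],.0235,.024)])
crop(c,190,130,350,250,5,"e3"); crop(c,200,230,340,360,5,"e4",[circ(tl,.036,.010),circ(tl,.014,.048),np.c_[np.array(cr),np.full(5,.028)]])
E
```

```text
open t51.5 grasp [ 0.4533 -0.291   0.0435] F [-0.05 -0.27 -0.64] op 0.0880 yaw 90.0
 t55.7 grasp [0.2103 0.5617 0.2419] F [-0.69 -0.3  -0.68] op 0.0876 yaw 159.4
```

View pics/e1.png

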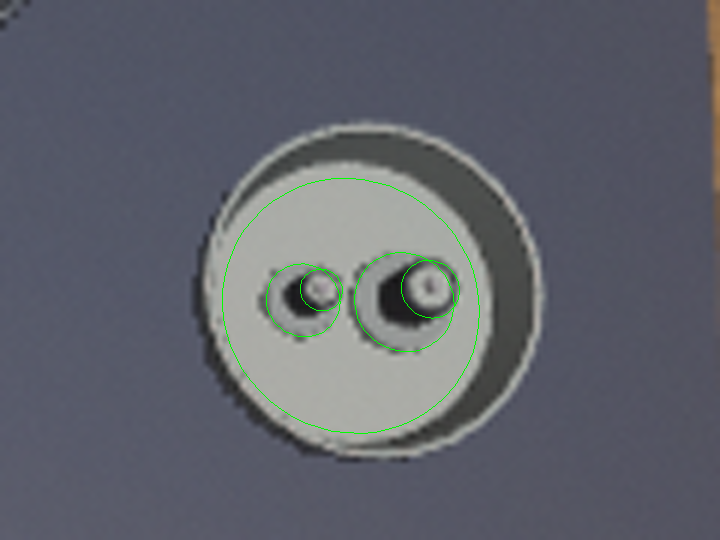

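View pics/e2.png

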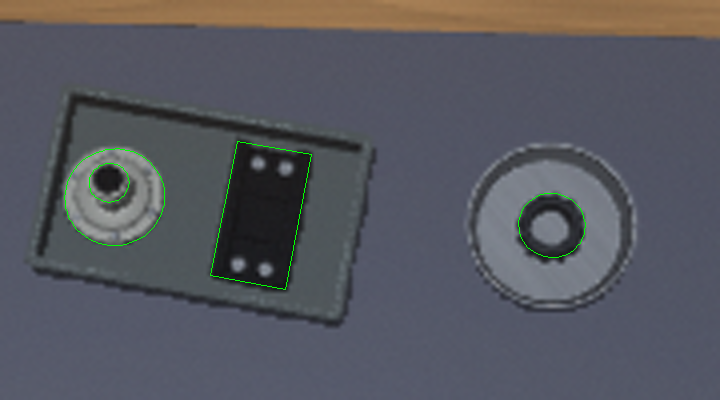

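View pics/e3.png

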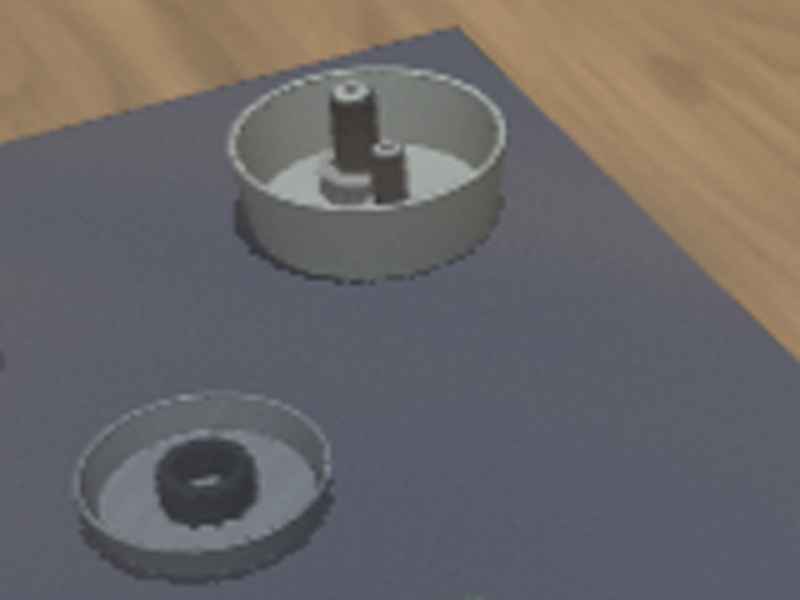

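View pics/e4.png

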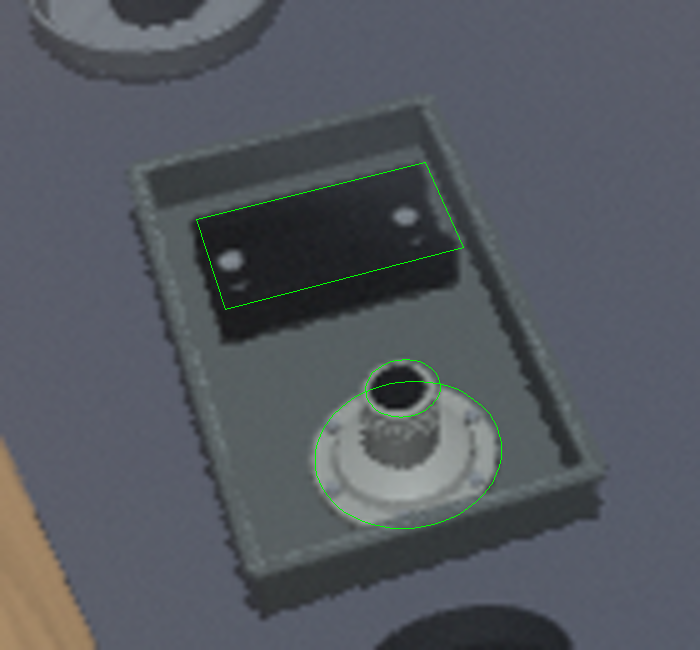

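View pics/w13.png

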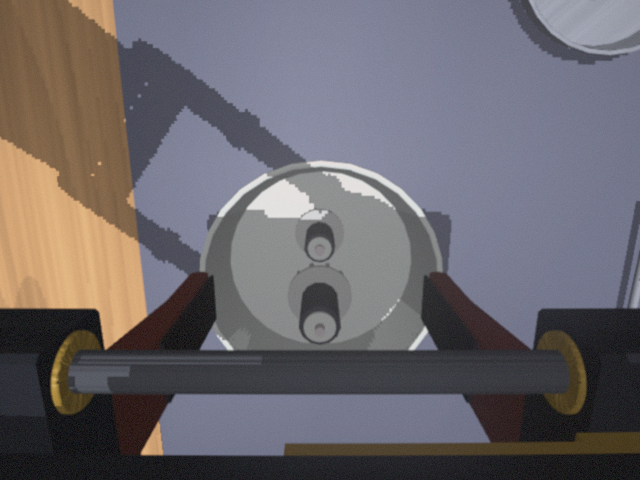

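```bash
python3 - <<'E'
from h import *
r.wait(.5); st(); print(r.hand_in())
E
```

```text
t56.3 grasp [0.2096 0.5621 0.242 ] F [0.29 0.18 0.1 ] op 0.0876 yaw 159.5
the job is handed in; nothing more can be done
None
```

I handed the job in at about 56 s of the 133 s allowed. It reported no verdict, so what follows rests on my own checks.

- **Cover and cradle:** I lifted the cover straight up by its stub and the cradle stayed in place in the pictures. Both now lie flat, side by side, in the rinse tray. Each met the tray floor within about 1–1.5 mm of the height expected.
- **Rotors:** Both stand wheel down in the tub. I released each only after the force reading showed the floor, about 21 mm and 25 mm from the tub's axis and with the wheels about 6 mm apart.
- **Nut:** The largest nut lies flat near the middle of the dish. I let it fall the last 9 mm or so, so that the opening fingers would clear the dish rim.
- **Bystanders:** The motor block and the screwdriver look unmoved.

The last top and side pictures, with the expected outlines drawn on the parts, agreed to about 2–3 mm. All parts looked level or upright, and the arm was clear of everything.

Small disagreements:
- The wrist camera put the tub and tray 1–3 mm from my first estimates. I corrected the tub before placing the rotors.
- The cover landed about 3 mm from its planned spot, still inside the tray.
- The gripper read 42.6 mm on the nut, against its 44 mm diameter. It also read 0.2–0.6 mm low on the other parts.

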